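Clear the planing board and set its stop cap

TASK

Wipe the three loose wood chips off the bed of the planing board with the scraper block (do not touch the chips with the gripper), then stand the scraper upright on the bench again, off the board. After that screw the knurled cap on the board's stop clockwise until it bottoms out, then back it off a quarter turn so that the stop is just free to slide. Finish holding the cap: keep it gripped there, do not let go, and leave the other things on the bench where they are.

Things in the scene. Friction and masses are not known exactly. Their poses are not given: they have to be found in the camera images.
- board: Planing board fixed to the bench: wooden bed 140 (x) x 320 (y) mm, its top 25 mm above the bench; origin at the centre of its underside, +z up. A dark stop block 126 (x) x 60 (y) mm crosses it at its +y end (y = +90 to +150 mm), top 50 mm above the bench. The -y end and both long sides are open edges, level with the bed, so chips can be pushed off there.
- post_top (a point): Shoulder on top of the steel post (30 mm diameter) on the stop block, where the cap bottoms out: on the cap's axis, at x = 0, y = +120 mm of the board, 68 mm above the bench. Axes as the board's.
- cap: Knurled round steel cap, 44 mm diameter, 34 mm tall, started on the thread of the post; it cannot come off. Origin: centre of its underside, on its axis, 68 mm above the bench when bottomed out and 1.27 mm higher per rad unscrewed (8 mm a turn). Clockwise from above screws it down. Grip it from above at any yaw. Turning takes only 0.06 N m; it stays where left.
- thread (a joint): Turn of the cap, rad: 0 = bottomed out (hard stop), growing as it is unscrewed (counter-clockwise seen from above); starts at 2.2 to 3.4.
- scraper: Dark wooden scraper block, 0.11 to 0.2 kg, upright on the bench in one of two places on the robot's right (a plain low offcut lies in the other). Foot 130 (x) x 28 (y) x 18 mm with a steel edge; on it an upright grip 70 (x) x 26 (y) mm, 18 to 68 mm above the underside, to be gripped from above across the 26 mm. Origin: centre of its underside; +z up.
- chip0: Loose dark wood chip 30 x 22 x 14 mm, 11 g, lying flat on the bed at the start. Origin: its middle.
- chip1: Loose dark wood chip 30 x 22 x 14 mm, 11 g, lying flat on the bed at the start. Origin: its middle.
- chip2: Loose dark wood chip 30 x 22 x 14 mm, 11 g, lying flat on the bed at the start. Origin: its middle.
- offcut: Bystander: plain wooden offcut 110 x 45 x 30 mm lying on the bench beside the scraper. Origin: centre of its underside.
- glue: Bystander: white glue bottle, 52 mm diameter, 130 mm tall. Origin: centre of its underside.
- jar: Bystander: amber jar with a lid, 70 mm diameter, 85 mm tall. Origin: centre of its underside.
- mallet: Bystander: hammer lying on the bench beyond the work. Origin: within the tool.
- puck: Bystander: dark wooden disc, 56 mm diameter, 40 mm tall. Origin: centre of its underside.
- slat: Bystander: wooden slat 260 x 50 x 18 mm lying beyond the board. Origin: centre of its underside.
Mind the look-alikes: they are no part of the job. Of the things like the scraper, leave any that is pink or purple; of the rest the larger one is meant.

How it is judged:
By the outcome, as a careful person would: the job done as asked, in the order asked, and still so for the second after the job is handed in, while the arm keeps its last pose, push and grip.
It also fails if it takes over 70 s, if anything falls off the work surface, if the arm or the gripper's body presses on something with over 40 N, if the wrist force passes 120 N, or if a joint passes its speed limit or range.

ROBOT

A 6-joint arm with a two-finger parallel gripper is mounted at the origin on the work surface. World frame = base frame: x ahead of the robot, y to its left, z up, the work surface at z = 0. Lengths are in m, angles in rad, forces in N, time in s.
With the tool pointing down it reaches from about 0.35 to 0.775 m from the base axis. Payload 7.3 kg.
Tool frame: the origin (TCP) lies between the finger pads; the fingertips stand 8 mm ahead of it and the grasp point (between the pads) lies 11 mm behind it (robot.nose_length is the distance from the TCP to the fingertips, in m); z points along the fingers, y is the line along which they close (so a half turn about z gives the same grasp; the last joint's range is limited). The gripper opens to 92 mm and grips with 3 to 60 N. Pads are 19 mm wide; open, the fingers measure 130 mm over their backs; the gripper's body (75 mm by 190 mm) begins 47 mm behind the grasp point.
Start: joints at [-1.346, 0.342, 1.524, -0, 1.275, -0.146], TCP at [0.19, -0.489, 0.235] pointing down, gripper open.
Joint ranges: [-2.53, 2.53], [-0.77, 2.02], [0.04, 2.7], [-1, 4.14], [0.28, 2.66], [-3.11, 3.11]. Speed limits (rad/s): [2.57, 2.57, 3.14, 3.14, 3.14, 3.14].

INTERFACE

Orientations are given as [roll, pitch, yaw] about the fixed x, y, z axes, in that order (R = Rz(yaw) Ry(pitch) Rx(roll)).
In Python, from cell import robot gives the robot as it stands. The module is installed in compiled form; this text tells all that it offers.
- The arm moves only by the shell command python3 -m jog 'ROWS' [FORCE]. ROWS is JSON, a list that holds one entry, the list of rows, each a list of 5 numbers: the gripper's target within -1 to 1 (fully open at 1, half-way at 0, shut at -1), then the shift along the tool's x, y, z in m, then the turn about the tool's z in rad. A call has 1 to 5 rows; each row is the pose to reach, as a shift and turn from the pose commanded when the call began, along the tool's axes at that moment; what a row does not reach only later rows make up. A row lasts 1/12 s, in which the tool goes at most 41.7 mm and 7.16 degrees, less where a joint would pass 70% of its speed; a pose out of reach is approached as far as the arm can. A call with a gripper value outside its range is refused whole. The fingers move at their own pace and stop on an object; FORCE is the grip in N (left out, the last holds). Time passes only in rows, so rows that repeat a pose let the fingers close. It gives the time, the measured TCP pose, the force, the opening and the grip force at its end, in the units of the state.
- robot.observe(): the state, without advancing time (a new reading comes with each control period).
- robot.read_camera(name): name is "scene" or "top" or "wrist"; returns the picture (384x512x3 uint8, red, green, blue); there is no depth.
- robot.camera_model(name): a dict with "camera_matrix" (3x3 intrinsics, pixels), "position" and "attitude" of the camera in the world; the wrist camera has in their place "mount" (4x4, takes a point from camera to tool coordinates, whose origin is the TCP and whose axes are the flange's). Camera axes: x right, y down, z forward; pixel columns grow to the right and rows downward; lengths in m; the calibration is good to about 2 mm. A picture is of the moment at which its call begins: read the wrist's pose just before it. camera_model takes no time and is no camera call.
- robot.hand_in(): hands the job in; it is judged then, once.
The state is a dict: "time": time; "qpos": joint angles; "qvel": joint speeds; "joint_efforts": joint torques, N m; "tool_pos": TCP position; "tool_rot": TCP orientation; "contact_force": force on the tool from outside, world axes, zero at the start; "torque": the same for the moment, N m; "opening": finger opening in m; "grip_force": force on a finger pad.
Only numpy, scipy, OpenCV 4.12 (cv2) and the standard library are available. Lean on these libraries where they do the work, as an engineer would, in place of code of your own. Each camera call takes 0.05 s, during which the arm holds its last target. There are 200 camera calls.

## Working session

There is one attempt and no reset: what is moved stays moved. The work goes in short steps, Python scripts to look and compute and a shell command to move; the robot and the scene stay as the last step left them, time stands still between calls to the robot, and variables do not carry over. Pictures are saved under pics/ and viewed, at most 13 in all, crops included, and the job is handed in when it is done.

```bash
mkdir -p pics
python3 - <<'E'
from cell import robot
import cv2,numpy as np
for n in("top","scene"):
    im=robot.read_camera(n);cv2.imwrite(f"pics/{n}0.png",cv2.resize(im[:,:,::-1],(800,600),interpolation=cv2.INTER_CUBIC))
    np.save(f"{n}0.npy",im)
    m=robot.camera_model(n);print(n,m)
s=robot.observe();print(s['time'],s['tool_pos'],s['tool_rot'],s['opening']);print(robot.camera_model("wrist"))
E
```

```text
top {'camera_matrix': array([[376.64705331,   0.        , 257.08437207],
       [  0.        , 376.64705331, 194.22627693],
       [  0.        ,   0.        ,   1.        ]]), 'position': array([0.41054433, 0.02499099, 1.21686501]), 'attitude': array([-3.03321416, -0.00634672, -1.57785209])}
scene {'camera_matrix': array([[355.14970214,   0.        , 260.29275682],
       [  0.        , 355.14970214, 191.81792386],
       [  0.        ,   0.        ,   1.        ]]), 'position': array([1.25460528, 0.16697395, 0.78004875]), 'attitude': array([-2.33438255, -0.00372561,  1.76401132])}
0.1 [ 0.19018823 -0.48899457  0.23412945] [-3.14029226e+00 -1.87939543e-04  3.70775041e-01] 0.09153505416471874
{'camera_matrix': array([[339.22758098,   0.        , 251.1616252 ],
       [  0.        , 339.22758098, 193.35011075],
       [  0.        ,   0.        ,   1.        ]]), 'mount': array([[-1.03238478e-03, -9.68249948e-01, -2.49981943e-01,
         6.72600634e-02],
       [ 9.99999465e-01, -1.01447065e-03, -2.00506760e-04,
         7.18593572e-04],
       [-5.94586841e-05, -2.49982016e-01,  9.68250478e-01,
        -1.51169936e-01],
       [ 0.00000000e+00,  0.00000000e+00,  0.00000000e+00,
         1.00000000e+00]])}
```

View pics/top0.png

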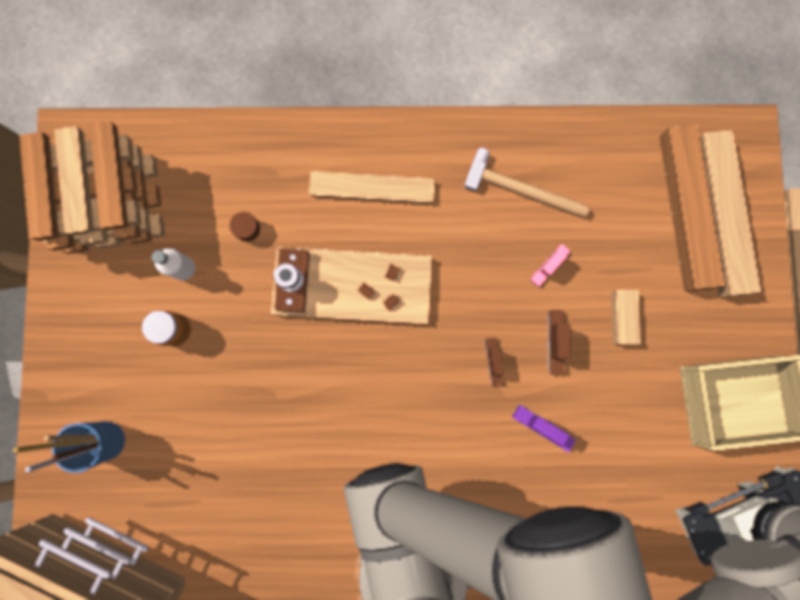

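View pics/scene0.png

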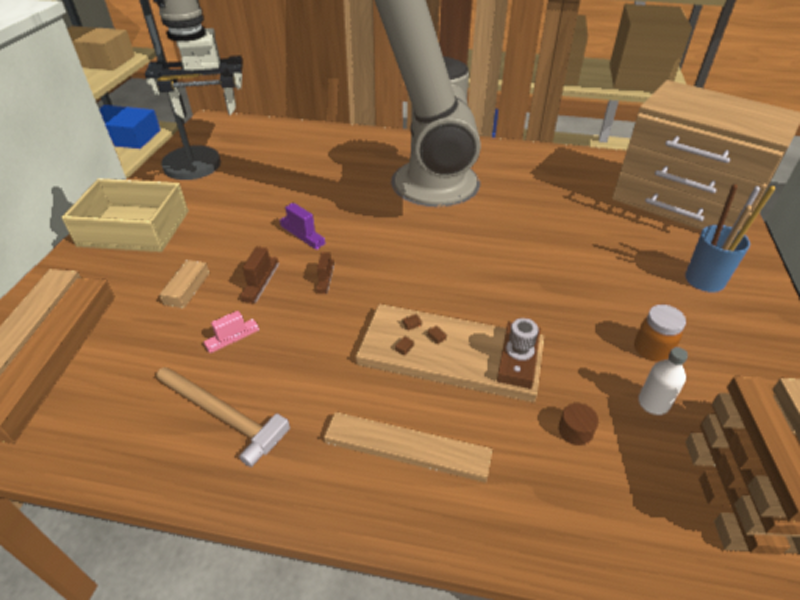

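Scraper candidates (top0): large brown (558,342), small brown (496,362), pink (550,265), purple (544,428). The large brown one fits: it is not pink or purple, and it is the bigger of the two left. I'll confirm this in a crop that also covers the board.

```bash
cat > h.py <<'E'
from cell import robot
import numpy as np,cv2
from scipy.spatial.transform import Rotation as R
def pose(n,s=None):
    m=robot.camera_model(n)
    if n!="wrist": return m["camera_matrix"],R.from_euler('xyz',m['attitude']).as_matrix(),np.array(m['position'])
    s=s or robot.observe();T=R.from_euler('xyz',s['tool_rot']).as_matrix();M=m['mount']
    return m["camera_matrix"],T@M[:3,:3],T@M[:3,3]+np.array(s['tool_pos'])
def p2w(px,z,cam):
    K,A,p=cam;d=A@np.linalg.solve(K,[px[0],px[1],1]);return p+d*(z-p[2])/d[2]
def w2p(w,cam):
    K,A,p=cam;c=K@(A.T@(np.array(w)-p));return c[:2]/c[2]
E
python3 - <<'E'
import numpy as np,cv2
im=np.load("top0.npy")[150:260,170:375,::-1]
cv2.imwrite("pics/crop1.png",cv2.resize(im,None,fx=3.9,fy=3.9,interpolation=cv2.INTER_CUBIC))
E
```

```text
(no output)
```

View pics/crop1.png

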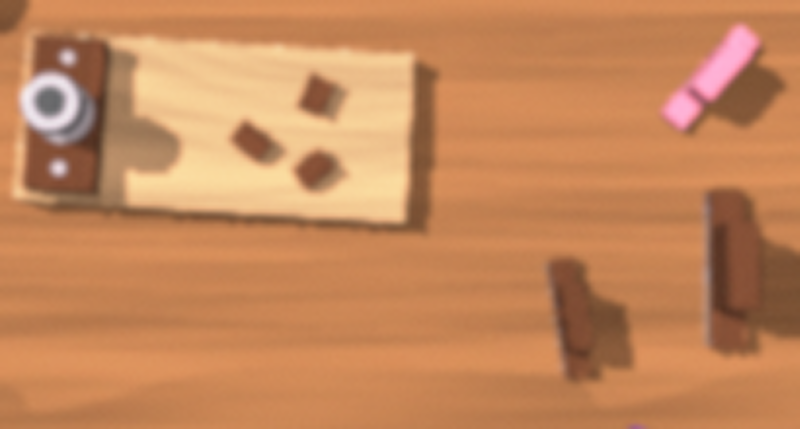

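The crop confirms it: the large brown scraper has its foot at x706–755, y190–352, and the small one is at (573,320). Chips are at (318,96), (255,142) and (318,169), board corners at (35,34), (414,53), (406,222) and (14,198), and the cap top at (51,101).

Run:
```python
from h import *
c=pose("top")
f=lambda u,v,z:p2w(((u+.5)/3.9-.5+170,(v+.5)/3.9-.5+150),z,c)[:2].round(4)
b=[f(*q,.025) for q in[(35,34),(414,53),(406,222),(14,198)]];print("board",b,np.mean(b,0))
print("edge lens",[np.linalg.norm(b[i]-b[i-1]) for i in range(4)])
d=(b[0]+b[3]-b[1]-b[2]);print("board +y dir deg",np.degrees(np.arctan2(d[1],d[0])))
d=(b[1]-b[2]);print("board +x edge deg",np.degrees(np.arctan2(d[1],d[0])))
for q in[(318,96),(255,142),(318,169)]:print("chip",f(*q,.039))
print("cap",f(51,101,.105))
print("grip",[f(*q,.068) for q in[(722,222),(755,222),(760,308),(728,312)]])
print("foot",[f(*q,.018) for q in[(706,190),(706,348)]])
print("off",p2w((627/1.5625,318/1.5625),.03,c), "small",f(573,320,.03), "pink",f(712,78,.04))
```

```text
board [array([0.6577, 0.2678]), array([ 0.64  , -0.0443]), array([ 0.5005, -0.036 ]), array([0.5222, 0.2828])] [0.5801   0.117575]
edge lens [np.float64(0.13632773012120455), np.float64(0.31260150351525823), np.float64(0.13974669942435142), np.float64(0.31953768165898677)]
board +y dir deg 86.42649258919508
board +x edge deg -3.4049820658199916
chip [0.6024 0.0349]
chip [0.5651 0.086 ]
chip [0.5428 0.0352]
cap [0.589  0.2385]
grip [array([ 0.4956, -0.282 ]), array([ 0.4955, -0.308 ]), array([ 0.4282, -0.3094]), array([ 0.4252, -0.2842])]
foot [array([ 0.5258, -0.2832]), array([ 0.3969, -0.2788])]
off [ 0.50709334 -0.44020438  0.03      ] small [ 0.4202 -0.1693] pink [ 0.6151 -0.2855]
```

```bash
python3 -m jog '[[[1,0.038,-0.01,0,0],[1,0.076,-0.02,0,0],[1,0.114,-0.03,0,0],[1,0.152,-0.04,0,0],[1,0.19,-0.05,0,0]]]' 20; python3 -m jog '[[[1,0.035,-0.008,0,0.12],[1,0.07,-0.016,0.01,0.24],[1,0.105,-0.024,0.02,0.36],[1,0.132,-0.032,0.03,0.371],[1,0.132,-0.032,0.03,0.371]]]'
cat >> h.py <<'E'
def delta(x,y,z,yaw):
    s=robot.observe();T=R.from_euler('xyz',s['tool_rot']);d=T.inv().apply(np.array([x,y,z])-s['tool_pos'])
    print("pos",np.round(s['tool_pos'],4),"rot",np.round(s['tool_rot'],3),"q6",round(s['qpos'][5],3),"F",np.round(s['contact_force'],1),"Tq",np.round(s['torque'],2),"open",round(s['opening'],4),"t",s['time'])
    print("delta",d.round(4),"turn",round(float((s['tool_rot'][2]-yaw+np.pi)%(2*np.pi)-np.pi),4))
E
python3 - <<'E'
from h import *
delta(.461,-.296,.15,0)
im=robot.read_camera("wrist");cv2.imwrite("pics/w1.png",cv2.resize(im[:,:,::-1],(800,600)))
E
```

```text
time: 0.52
tool_pos: [0.3503, -0.3724, 0.2344]
tool_rot: [-3.141, 0.0, 0.37]
contact_force: [1.6, -1.2, 0.3]
opening: 0.0916
grip_force: 0.0
time: 0.93
tool_pos: [0.4633, -0.2919, 0.2021]
tool_rot: [-3.138, 0.002, 0.003]
contact_force: [-0.7, 0.9, 0.1]
opening: 0.092
grip_force: 0.0
pos [ 0.4633 -0.2919  0.2021] rot [-3.138e+00  2.000e-03  3.000e-03] q6 0.864 F [-0.7  0.9  0.1] Tq [0.08 0.03 0.01] open 0.092 t 0.9333
delta [-0.0022  0.0043  0.0521] turn 0.0031
```

View pics/w1.png

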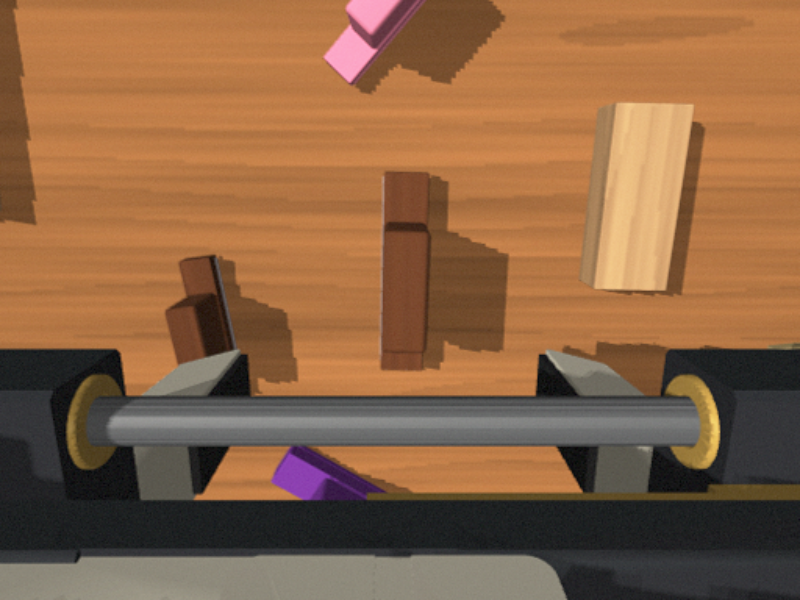

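The scraper grip top is at about (386,232), (430,232), (427,352) and (383,352). The small scraper lies left at (200,310), with its near edge at (235,345).

Run:
```python
from h import *
c=pose("wrist");k=512/800
f=lambda u,v,z:p2w(((u+.5)*k-.5,(v+.5)*k-.5),z,c)[:2].round(4)
g=[f(*q,.068) for q in[(386,232),(430,232),(427,352),(383,352)]];print(g,np.mean(g,0))
fo=[f(*q,.018) for q in[(384,172),(382,370),(430,172),(424,370)]];print(fo,np.mean(fo,0))
print("small near",f(235,345,.018),"foot y",f(217,256,.018))
x,y=np.mean(g,0)
delta(x,y,.050-.011,0)
```

```text
[array([ 0.4942, -0.2902]), array([ 0.4943, -0.3139]), array([ 0.4258, -0.3137]), array([ 0.4257, -0.2885])] [ 0.46     -0.301575]
[array([ 0.5249, -0.2882]), array([ 0.3946, -0.2868]), array([ 0.525 , -0.3166]), array([ 0.3947, -0.3152])] [ 0.4598 -0.3017]
small near [ 0.4121 -0.1883] foot y [ 0.4723 -0.1811]
pos [ 0.4617 -0.2938  0.203 ] rot [-3.139e+00  2.000e-03  4.000e-03] q6 0.86 F [-1.2 -0.4  0.2] Tq [-0.02  0.02  0.02] open 0.0917 t 0.9833
delta [-0.0014  0.0082  0.164 ] turn 0.0043
```

```bash
python3 -m jog '[[[1,-0.001,0.008,0.03,0.012],[1,-0.001,0.008,0.065,0.012],[1,-0.001,0.008,0.1,0.012],[1,-0.001,0.008,0.135,0.012],[1,-0.001,0.008,0.163,0.012]]]' 25; python3 -m jog '[[[-1,0,0,0,0],[-1,0,0,0,0],[-1,0,0,0,0],[-1,0,0,0,0],[-1,0,0,0,0]]]' 25;python3 -m jog '[[[-1,0,0,0,0],[-1,0,0,0,0],[-1,0,0,0,0],[-1,0,0,0,0],[-1,0,0,0,0]]]' 25;python3 -m jog '[[[-1,0,0,-0.01,0],[-1,0,0,-0.03,0],[-1,0,0,-0.06,0],[-1,0,0,-0.09,0],[-1,0,0,-0.09,0]]]'
python3 -c "
from h import *
delta(.5755,.145,.1,-.06)"
```

```text
time: 1.4
tool_pos: [0.4581, -0.3046, 0.0397]
tool_rot: [-3.141, 0.002, -0.013]
contact_force: [-0.4, 0.3, -1.1]
opening: 0.0918
grip_force: 0.0
time: 1.82
tool_pos: [0.4605, -0.3053, 0.0439]
tool_rot: [3.139, -0.003, -0.012]
contact_force: [-0.0, 0.5, -0.1]
opening: 0.063
grip_force: 0.0
time: 2.23
tool_pos: [0.4597, -0.304, 0.0418]
tool_rot: [-3.141, 0.0, -0.012]
contact_force: [0.4, 0.7, -0.7]
opening: 0.0296
grip_force: 2.0
time: 2.65
tool_pos: [0.4621, -0.3063, 0.138]
tool_rot: [3.135, -0.008, -0.012]
contact_force: [0.9, -1.1, -0.3]
opening: 0.0257
grip_force: 25.0
pos [ 0.4621 -0.3063  0.138 ] rot [ 3.135 -0.008 -0.012] q6 0.859 F [ 0.9 -1.1 -0.3] Tq [-0.   -0.06  0.03] open 0.0257 t 2.65
delta [ 0.1076 -0.4529  0.0357] turn 0.048
```

```bash
python3 -m jog '[[[-1,0.008,-0.036,0,0],[-1,0.016,-0.072,0,0],[-1,0.024,-0.108,0,0],[-1,0.032,-0.144,0,0],[-1,0.04,-0.18,0,0]]]' 30;python3 -m jog '[[[-1,0.008,-0.036,0,0],[-1,0.016,-0.072,0,0],[-1,0.024,-0.108,0,0],[-1,0.032,-0.144,0,0],[-1,0.04,-0.18,0,0]]]';python3 -m jog '[[[-1,0.008,-0.03,0,0.02],[-1,0.016,-0.06,0,0.048],[-1,0.022,-0.085,0,0.048],[-1,0.027,-0.093,0,0.048],[-1,0.027,-0.093,0,0.048]]]'
python3 - <<'E'
from h import *
delta(.5755,.145,.066,-.06)
im=robot.read_camera("scene")[160:280,200:380,::-1];a=cv2.resize(im,(600,400),interpolation=cv2.INTER_CUBIC)
b=cv2.resize(robot.read_camera("wrist")[:,:,::-1],(300,225))
o=np.zeros((400,800,3),np.uint8);o[:,:600]=a;o[:150,600:]=cv2.resize(b,(200,150));cv2.imwrite("pics/s1.png",o)
E
```

```text
time: 3.07
tool_pos: [0.5017, -0.1231, 0.1318]
tool_rot: [3.142, 0.0, -0.013]
contact_force: [0.7, -0.5, -1.6]
opening: 0.0257
grip_force: 30.0
time: 3.48
tool_pos: [0.544, 0.0566, 0.1317]
tool_rot: [3.141, 0.0, -0.012]
contact_force: [0.8, -0.4, 0.1]
opening: 0.0256
grip_force: 30.0
time: 3.9
tool_pos: [0.5726, 0.1493, 0.1314]
tool_rot: [-3.142, -0.0, -0.057]
contact_force: [-0.7, -0.5, -0.0]
opening: 0.0257
grip_force: 30.0
pos [0.5726 0.1493 0.1314] rot [-3.142 -0.    -0.057] q6 1.753 F [-0.7 -0.5 -0. ] Tq [ 0.    0.03 -0.01] open 0.0257 t 3.9
delta [0.0032 0.0041 0.0654] turn 0.0029
```

View pics/s1.png

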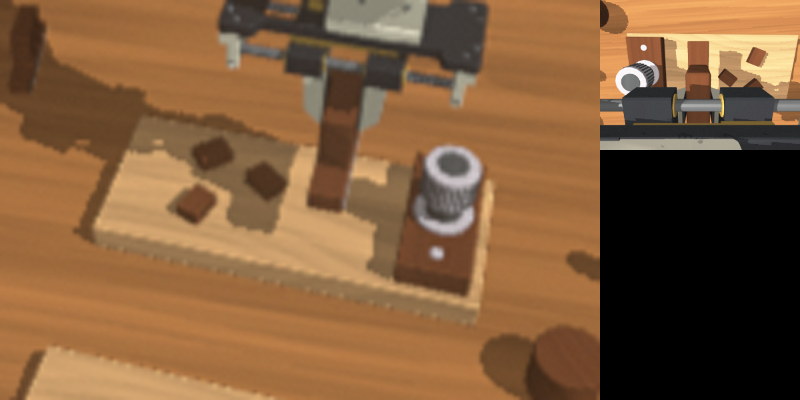

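The picture shows the scraper held upright above the bed between the chips and the stop, with the cap clear of it. I'll lower it and watch the force.

```bash
python3 -m jog '[[[-1,0.002,0.003,0.015,0],[-1,0.002,0.003,0.03,0],[-1,0.002,0.003,0.035,0],[-1,0.002,0.003,0.035,0]]]'; for i in 1; do python3 -m jog '[[[-1,0,0,0.006,0],[-1,0,0,0.012,0],[-1,0,0,0.012,0]]]'; done;  python3 -m jog '[[[-1,0,0,0.005,0],[-1,0,0,0.01,0],[-1,0,0,0.01,0],[-1,0,0,0.01,0]]]'
```

```text
time: 4.33
tool_pos: [0.5728, 0.1427, 0.0953]
tool_rot: [3.141, 0.004, -0.062]
contact_force: [-0.7, 0.8, -0.7]
opening: 0.0261
grip_force: 30.0
time: 4.58
tool_pos: [0.5735, 0.1439, 0.0839]
tool_rot: [3.141, 0.001, -0.06]
contact_force: [-0.5, -0.3, -1.6]
opening: 0.0256
grip_force: 30.0
time: 4.92
tool_pos: [0.5738, 0.1444, 0.0744]
tool_rot: [3.141, 0.001, -0.06]
contact_force: [0.2, 0.4, -1.1]
opening: 0.0259
grip_force: 30.0
```

```bash
python3 -m jog '[[[-1,0,0,0.003,0],[-1,0,0,0.005,0],[-1,0,0,0.005,0]]]'; python3 -m jog '[[[-1,0,0,0.001,0],[-1,0,0,0.002,0],[-1,0,0,0.002,0]]]';  python3 -m jog '[[[-1,0,0,0.001,0],[-1,0,0,0.002,0],[-1,0,0,0.002,0]]]'
```

```text
time: 5.17
tool_pos: [0.5743, 0.1444, 0.0701]
tool_rot: [-3.142, -0.001, -0.06]
contact_force: [-0.1, 0.2, 1.3]
opening: 0.026
grip_force: 30.0
time: 5.42
tool_pos: [0.5744, 0.1444, 0.0701]
tool_rot: [-3.141, -0.002, -0.06]
contact_force: [-4.8, -0.8, 16.5]
opening: 0.0255
grip_force: 30.0
time: 5.67
tool_pos: [0.5744, 0.1444, 0.07]
tool_rot: [-3.141, -0.003, -0.06]
contact_force: [-11.5, -1.5, 29.6]
opening: 0.0256
grip_force: 30.0
```

```bash
python3 -m jog '[[[-1,0,0,-0.004,0],[-1,0.003,0.005,-0.004,0],[-1,0.005,0.015,-0.004,0],[-1,0.005,0.027,-0.004,0],[-1,0.005,0.039,-0.004,0]]]'; python3 -m jog '[[[-1,0,0.012,0,0],[-1,0,0.024,0,0],[-1,0,0.036,0,0],[-1,0,0.048,0,0],[-1,0,0.06,0,0]]]';  python3 -m jog '[[[-1,0,0.012,0,0],[-1,0,0.024,0,0],[-1,0,0.036,0,0],[-1,0,0.048,0,0],[-1,0,0.06,0,0]]]'
python3 - <<'E'
from h import *
delta(.568,-.066,.07,-.06)
im=robot.read_camera("scene")[160:280,200:380,::-1];a=cv2.resize(im,(600,400),interpolation=cv2.INTER_CUBIC)
cv2.imwrite("pics/s2.png",a)
E
```

```text
time: 6.08
tool_pos: [0.5776, 0.1046, 0.0701]
tool_rot: [-3.141, -0.002, -0.06]
contact_force: [0.9, 2.6, 6.4]
opening: 0.0255
grip_force: 30.0
time: 6.5
tool_pos: [0.5738, 0.0442, 0.0701]
tool_rot: [-3.141, -0.002, -0.061]
contact_force: [0.2, 4.2, 6.4]
opening: 0.0255
grip_force: 30.0
time: 6.92
tool_pos: [0.57, -0.0157, 0.0701]
tool_rot: [-3.141, -0.001, -0.061]
contact_force: [1.5, 4.9, 6.1]
opening: 0.0259
grip_force: 30.0
pos [ 0.57   -0.0157  0.0701] rot [-3.141e+00 -1.000e-03 -6.100e-02] q6 1.469 F [1.5 4.9 6.1] Tq [0.92 0.05 0.02] open 0.0259 t 6.9167
delta [0.0011 0.0503 0.    ] turn -0.0011
```

View pics/s2.png

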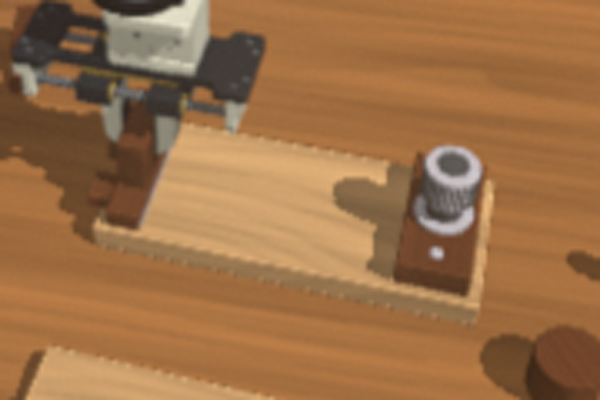

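The bed behind the scraper is clean and the chips are just at the -y edge. I'll finish the stroke, lift and look.

```bash
python3 -m jog '[[[-1,0,0.012,-0.001,0],[-1,0,0.024,-0.001,0],[-1,0,0.036,-0.001,0],[-1,0,0.048,-0.001,0],[-1,0,0.06,-0.001,0]]]'; python3 -m jog '[[[-1,0,0.002,-0.001,0],[-1,0,0.002,-0.03,0],[-1,0,0.002,-0.06,0],[-1,0,0.002,-0.06,0]]]'
python3 - <<'E'
from h import *
delta(.460,-.304,.14,0)
a=robot.read_camera("scene")[140:280,120:380,::-1];b=robot.read_camera("wrist")[:,:,::-1]
o=np.zeros((600,743,3),np.uint8);o[:400]=cv2.resize(a,(743,400),interpolation=cv2.INTER_CUBIC);o[400:,:267]=cv2.resize(b,(267,200))
cv2.imwrite("pics/s3.png",o)
E
```

```text
time: 7.38
tool_pos: [0.5654, -0.0762, 0.0702]
tool_rot: [3.141, 0.001, -0.061]
contact_force: [0.8, -0.2, -0.9]
opening: 0.0258
grip_force: 30.0
time: 7.72
tool_pos: [0.5687, -0.0776, 0.1361]
tool_rot: [3.14, -0.009, -0.06]
contact_force: [1.2, -0.8, -0.9]
opening: 0.0256
grip_force: 30.0
pos [ 0.5687 -0.0776  0.1361] rot [ 3.14  -0.009 -0.06 ] q6 1.362 F [ 1.2 -0.8 -0.9] Tq [-0.01 -0.07 -0.04] open 0.0256 t 7.7167
delta [-0.0947  0.2326 -0.0043] turn -0.0605
```

View pics/s3.png

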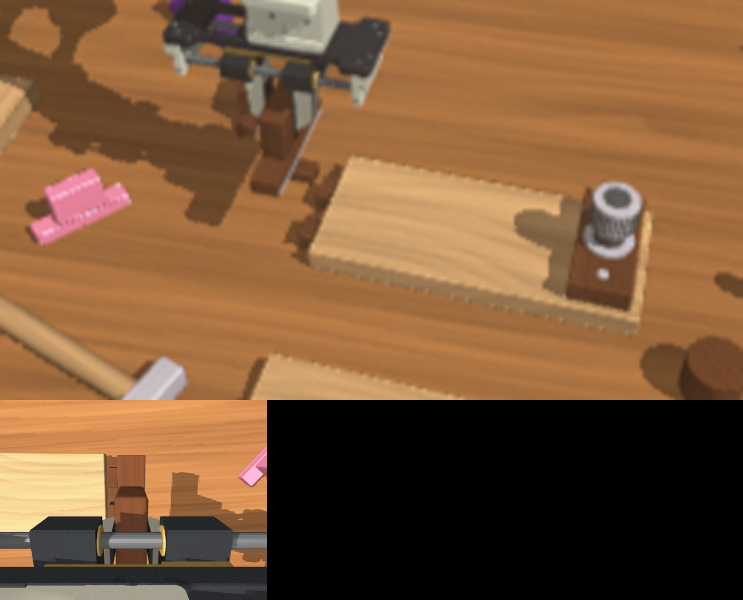

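```bash
python3 -m jog '[[[-1,-0.013,0.033,0,0],[-1,-0.026,0.066,0,0],[-1,-0.039,0.099,0,0],[-1,-0.052,0.132,0,0],[-1,-0.065,0.165,0,0]]]';python3 -m jog '[[[-1,-0.013,0.033,0,-0.03],[-1,-0.026,0.06,0,-0.06],[-1,-0.03,0.067,0,-0.06],[-1,-0.03,0.067,0,-0.06],[-1,-0.03,0.067,0,-0.06]]]'
python3 - <<'E'
from h import *
delta(.460,-.304,.046,0)
b=robot.read_camera("top")[150:260,170:375,::-1]
cv2.imwrite("pics/t2.png",cv2.resize(b,None,fx=3.9,fy=3.9,interpolation=cv2.INTER_CUBIC))
E
```

```text
time: 8.23
tool_pos: [0.4892, -0.238, 0.1291]
tool_rot: [-3.14, 0.003, -0.06]
contact_force: [0.8, 0.1, -1.6]
opening: 0.0257
grip_force: 30.0
time: 8.65
tool_pos: [0.4564, -0.3017, 0.1296]
tool_rot: [-3.14, 0.001, -0.002]
contact_force: [0.3, 0.5, -1.3]
opening: 0.0258
grip_force: 30.0
pos [ 0.4564 -0.3017  0.1296] rot [-3.14e+00  1.00e-03 -2.00e-03] q6 0.848 F [ 0.3  0.5 -1.3] Tq [ 0.08  0.01 -0.03] open 0.0258 t 8.65
delta [0.0037 0.0025 0.0836] turn -0.0017
```

View pics/t2.png

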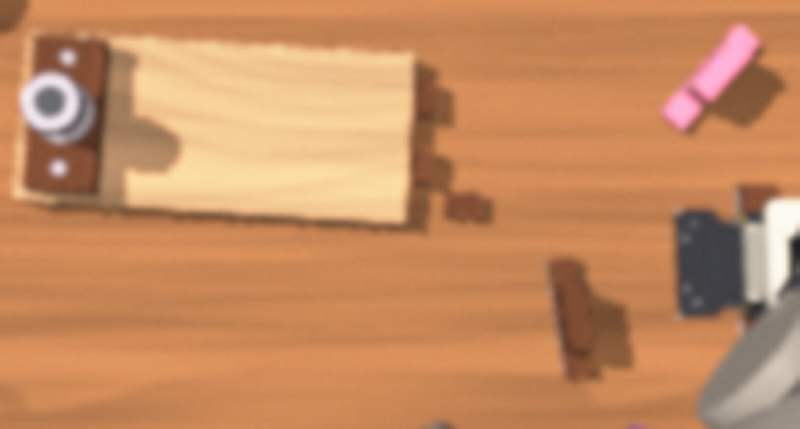

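All three chips are on the bench past the -y edge, at (425,100), (425,168) and (467,207), and the bed is clear. Next I'll set the scraper down.

```bash
python3 -m jog '[[[-1,0.003,0.002,0.03,0],[-1,0.003,0.002,0.055,0],[-1,0.003,0.002,0.072,0],[-1,0.003,0.002,0.08,0],[-1,0.003,0.002,0.08,0]]]';python3 -m jog '[[[-1,0,0,0.002,0],[-1,0,0,0.004,0],[-1,0,0,0.005,0],[-1,0,0,0.005,0]]]'
```

```text
time: 9.12
tool_pos: [0.4596, -0.3023, 0.0488]
tool_rot: [-3.139, 0.003, 0.002]
contact_force: [-0.2, -0.3, -1.6]
opening: 0.0258
grip_force: 30.0
time: 9.45
tool_pos: [0.4603, -0.3046, 0.0464]
tool_rot: [3.141, -0.001, -0.0]
contact_force: [-0.5, 0.2, -0.9]
opening: 0.0258
grip_force: 30.0
```

```bash
python3 -m jog '[[[-1,0,0,0.001,0],[-1,0,0,0.002,0],[-1,0,0,0.002,0]]]';python3 -m jog '[[[0,0,0,-0.001,0],[0,0,0,-0.001,0],[0.3,0,0,-0.001,0],[0.6,0,0,-0.001,0],[1,0,0,-0.001,0]]]';python3 -m jog '[[[1,0,0,0,0],[1,0,0,0,0],[1,0,0,-0.03,0],[1,0,0,-0.07,0],[1,0,0,-0.11,0]]]'
python3 -c "
from h import *
b=robot.read_camera('wrist')[:,:,::-1];cv2.imwrite('pics/w4.png',b)
delta(.5873,.2373,.17,0)"
```

```text
time: 9.7
tool_pos: [0.4603, -0.3048, 0.0451]
tool_rot: [3.14, -0.001, -0.0]
contact_force: [-2.1, 2.2, 6.8]
opening: 0.0259
grip_force: 30.0
time: 10.12
tool_pos: [0.4599, -0.3045, 0.0446]
tool_rot: [-3.142, 0.0, -0.0]
contact_force: [0.6, 0.0, -0.4]
opening: 0.0549
grip_force: 0.0
time: 10.53
tool_pos: [0.4592, -0.3039, 0.1551]
tool_rot: [-3.14, 0.002, -0.0]
contact_force: [1.6, -0.8, 0.4]
opening: 0.0877
grip_force: 0.0
pos [ 0.4627 -0.3068  0.1641] rot [ 3.134 -0.009  0.   ] q6 0.847 F [ 2.5 -1.7  6.9] Tq [-0.03 -0.18  0.  ] open 0.0901 t 10.5833
delta [ 0.1247 -0.544  -0.0091] turn 0.0
```

View pics/w4.png

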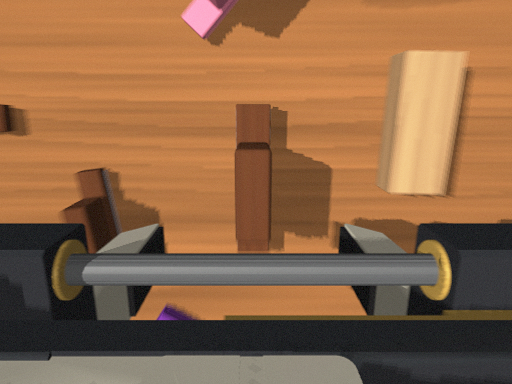

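The scraper stands upright where it was at the start, with the gripper clear of it. On to the cap.

```bash
python3 -m jog '[[[1,0.009,-0.038,0,0],[1,0.018,-0.076,0,0],[1,0.027,-0.114,0,0],[1,0.036,-0.152,0,0],[1,0.045,-0.19,0,0]]]' 3;python3 -m jog '[[[1,0.009,-0.038,0,0],[1,0.018,-0.076,0,0],[1,0.027,-0.114,0,0],[1,0.036,-0.152,0,0],[1,0.045,-0.19,0,0]]]';python3 -m jog '[[[1,0.009,-0.038,0,0],[1,0.018,-0.076,0,0],[1,0.027,-0.114,0,0],[1,0.036,-0.152,0,0],[1,0.037,-0.164,0,0]]]'; for i in 1 2 3 4; do python3 -m jog '[[[1,0,0,0,-0.12],[1,0,0,0,-0.24],[1,0,0,0,-0.36],[1,0,0,0,-0.48],[1,0,0,0,-0.6]]]' >/dev/null; done
python3 -m jog '[[[1,0,0,0,-0.12],[1,0,0,0,-0.24],[1,0,0,0,-0.36],[1,0,0,0,-0.36]]]'
python3 - <<'E'
from h import *
delta(.5873,.2373,.17,0)
b=robot.read_camera('wrist');np.save('w5.npy',b);cv2.imwrite('pics/w5.png',cv2.resize(b[:,:,::-1],(800,600)))
c=pose('wrist');p=w2p([.5873,.2373,.105],c);print('pred cap top px(800)',p/.64)
E
```

```text
time: 11.0
tool_pos: [0.505, -0.1128, 0.1547]
tool_rot: [3.141, -0.0, -0.001]
contact_force: [0.6, -0.5, -0.4]
opening: 0.0914
grip_force: 0.0
time: 11.42
tool_pos: [0.5501, 0.0775, 0.1546]
tool_rot: [3.141, -0.0, -0.0]
contact_force: [1.3, -0.5, -0.2]
opening: 0.0918
grip_force: 0.0
time: 11.83
tool_pos: [0.5874, 0.2447, 0.1542]
tool_rot: [-3.14, -0.001, 0.003]
contact_force: [-0.9, -0.8, 0.0]
opening: 0.0921
grip_force: 0.0
time: 13.83
tool_pos: [0.5869, 0.2391, 0.1544]
tool_rot: [-3.141, -0.0, 2.764]
contact_force: [0.3, -0.4, 0.5]
opening: 0.0919
grip_force: 0.0
pos [0.5869 0.2391 0.1544] rot [-3.141 -0.     2.764] q6 -0.927 F [ 0.3 -0.4  0.5] Tq [ 0.05 -0.14 -0.02] open 0.0919 t 13.8333
delta [-0.001  -0.0015 -0.0156] turn 2.7638
pred cap top px(800) [389.5744683 339.7584709]
```

View pics/w5.png

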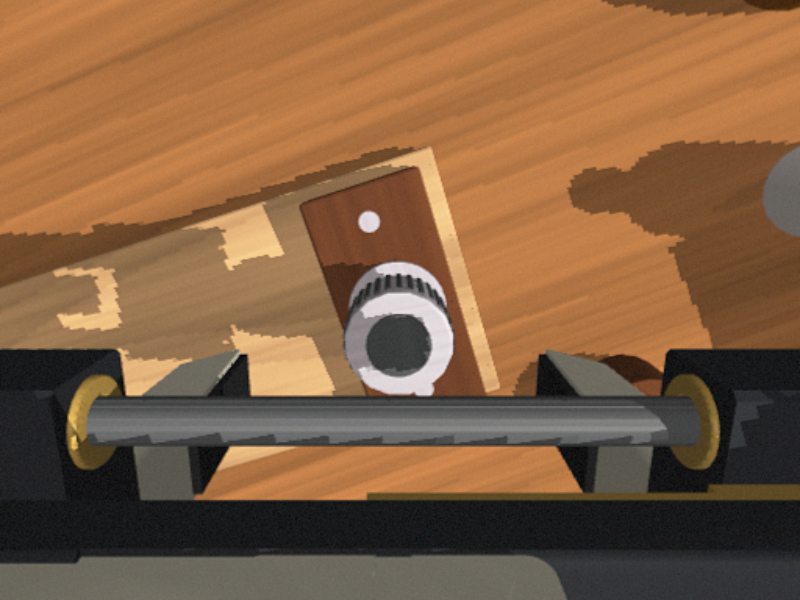

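The cap top is at about (398,342), some 3 mm to the right of the prediction. I'll correct for that, descend and grip.

```bash
python3 -m jog '[[[1,-0.002,0.002,0.015,0],[1,-0.002,0.002,0.035,0],[1,-0.002,0.002,0.055,0],[1,-0.002,0.002,0.07,0],[1,-0.002,0.002,0.077,0]]]' 20;python3 -m jog '[[[0.2,0,0,0,0],[0,0,0,0,0],[-1,0,0,0,0],[-1,0,0,0,0],[-1,0,0,0,0]]]' 20;python3 -m jog '[[[-1,0,0,0,0],[-1,0,0,0,0],[-1,0,0,0,0],[-1,0,0,0,0],[-1,0,0,0,0]]]' 20
python3 -c "
from h import *
delta(.5873,.2373,.077,0)"
```

```text
time: 14.3
tool_pos: [0.5884, 0.2401, 0.0752]
tool_rot: [-3.139, -0.003, 2.756]
contact_force: [0.7, -0.2, -1.2]
opening: 0.0915
grip_force: 0.0
time: 14.72
tool_pos: [0.5902, 0.2408, 0.0788]
tool_rot: [3.141, 0.002, 2.759]
contact_force: [0.2, 0.3, -0.9]
opening: 0.0627
grip_force: 0.0
time: 15.13
tool_pos: [0.5896, 0.2405, 0.0779]
tool_rot: [-3.141, 0.0, 2.76]
contact_force: [-0.7, -1.0, 2.5]
opening: 0.0435
grip_force: 20.0
pos [0.5896 0.2405 0.0779] rot [-3.141  0.     2.76 ] q6 -0.922 F [-0.7 -1.   2.5] Tq [-0.22  0.03  0.02] open 0.0435 t 15.1333
delta [ 0.001  -0.0038  0.0009] turn 2.7598
```

```bash
for i in 1 2 3; do python3 -m jog '[[[-1,0,0,0.0002,0.12],[-1,0,0,0.0003,0.24],[-1,0,0,0.0005,0.36],[-1,0,0,0.0006,0.48],[-1,0,0,0.0008,0.6]]]' >/dev/null;python3 -c "
from h import *
delta(.589,.24,.077,0)"; done
```

```text
pos [0.5895 0.2403 0.0772] rot [-3.141  0.     2.154] q6 -0.316 F [-1.7 -2.   3.7] Tq [-0.31  0.16 -0.  ] open 0.044 t 15.55
delta [ 0.     -0.0006  0.0002] turn 2.154
pos [0.5893 0.2402 0.0764] rot [-3.141e+00  1.000e-03  1.554e+00] q6 0.284 F [-2.7 -3.4  4.7] Tq [-0.48  0.26  0.06] open 0.0433 t 15.9667
delta [-0.0002 -0.0003 -0.0006] turn 1.554
pos [0.5892 0.2402 0.0756] rot [-3.141e+00  1.000e-03  9.540e-01] q6 0.884 F [-3.4 -1.3  4.2] Tq [-0.43  0.46  0.03] open 0.0437 t 16.3833
delta [-0.0003  0.     -0.0014] turn 0.954
```

```bash
for i in 1 2 3 4 5; do python3 -m jog '[[[-1,0,0,0.0001,0.08],[-1,0,0,0.0002,0.16],[-1,0,0,0.0002,0.16]]]' >/dev/null;python3 -c "
from h import *
delta(.589,.24,.077,0)"; done
```

```text
pos [0.5891 0.2403 0.0754] rot [-3.141e+00  1.000e-03  7.970e-01] q6 1.041 F [-3.3 -2.7  6.5] Tq [-0.56  0.62 -0.08] open 0.0439 t 16.6333
delta [-0.0003  0.0002 -0.0016] turn 0.7969
pos [0.589  0.2403 0.0751] rot [-3.141e+00  1.000e-03  6.380e-01] q6 1.2 F [-3.8 -2.6  4.9] Tq [-0.48  0.61 -0.03] open 0.0436 t 16.8833
delta [-0.0002  0.0002 -0.0019] turn 0.6384
pos [0.589  0.2404 0.075 ] rot [-3.142e+00  1.000e-03  4.780e-01] q6 1.36 F [-4.4 -3.2  5.3] Tq [-0.45  0.68 -0.09] open 0.0434 t 17.1333
delta [-0.0002  0.0003 -0.002 ] turn 0.4783
pos [0.589  0.2404 0.0748] rot [3.141e+00 1.000e-03 3.180e-01] q6 1.52 F [-4.2 -3.4  5. ] Tq [-0.47  0.65 -0.05] open 0.0438 t 17.3833
delta [-0.0001  0.0004 -0.0022] turn 0.3184
pos [0.589  0.2405 0.0746] rot [3.141e+00 1.000e-03 1.580e-01] q6 1.68 F [-4.6 -2.7  5.2] Tq [-0.36  0.68  0.01] open 0.0435 t 17.6333
delta [-0.      0.0005 -0.0024] turn 0.1584
```

```bash
for i in 1 2 3 4 5; do python3 -m jog '[[[-1,0,0,0.0001,0.06],[-1,0,0,0.0001,0.12],[-1,0,0,0.0001,0.12]]]' >/dev/null;python3 -c "
from h import *
delta(.589,.24,.077,0)" | head -1; done
```

```text
pos [0.589  0.2405 0.0744] rot [3.141e+00 1.000e-03 4.000e-02] q6 1.798 F [-3.8 -1.9  5. ] Tq [-0.36  0.74 -0.07] open 0.0434 t 17.8833
pos [0.589  0.2405 0.0742] rot [ 3.141e+00  1.000e-03 -8.000e-02] q6 1.918 F [-5.1 -1.7  5.1] Tq [-0.34  0.8  -0.04] open 0.0432 t 18.1333
pos [0.589  0.2406 0.0741] rot [ 3.141e+00  1.000e-03 -1.990e-01] q6 2.038 F [-5.2 -1.7  5.2] Tq [-0.34  0.8  -0.01] open 0.0437 t 18.3833
pos [0.5896 0.2404 0.0741] rot [ 3.141 -0.    -0.318] q6 2.156 F [-2.5 -2.4  4.3] Tq [-0.44  0.44  0.32] open 0.0436 t 18.6333
pos [0.5907 0.2399 0.0741] rot [-3.142e+00 -3.000e-03 -4.380e-01] q6 2.276 F [ 1.8 -5.1  3.5] Tq [-0.83 -0.26  0.48] open 0.0433 t 18.8833
```

The stop was reached: the torque rose to +0.48 N m. I'll firm up the grip, then unwind in small steps to find the zero-torque reference.

```bash
python3 -m jog '[[[-1,0,0,0,0],[-1,0,0,0,0],[-1,0,0,0,0]]]' 45 >/dev/null; for i in 1 2 3 4 5 6 7; do python3 -m jog '[[[-1,0,0,0,-0.03],[-1,0,0,0,-0.03],[-1,0,0,0,-0.03]]]' >/dev/null;python3 -c "
from h import *
delta(.589,.24,.077,0)" | head -1; done
```

```text
pos [0.5908 0.2399 0.0742] rot [-3.141e+00 -2.000e-03 -4.050e-01] q6 2.243 F [ 2.  -5.   3.8] Tq [-0.78 -0.18  0.07] open 0.0433 t 19.3833
pos [0.5908 0.24   0.0742] rot [-3.141e+00 -2.000e-03 -3.760e-01] q6 2.214 F [ 1.6 -4.7  4.1] Tq [-0.77 -0.2   0.07] open 0.0435 t 19.6333
pos [0.5908 0.24   0.0742] rot [-3.141e+00 -2.000e-03 -3.460e-01] q6 2.184 F [ 1.2 -4.9  3.8] Tq [-0.78 -0.23  0.07] open 0.043 t 19.8833
pos [0.5908 0.2401 0.0743] rot [-3.141e+00 -2.000e-03 -3.170e-01] q6 2.155 F [ 2.  -4.4  3.4] Tq [-0.81 -0.28  0.09] open 0.043 t 20.1333
pos [0.5908 0.2401 0.0743] rot [-3.141e+00 -3.000e-03 -2.870e-01] q6 2.125 F [ 1.8 -4.7  4. ] Tq [-0.78 -0.27  0.02] open 0.0435 t 20.3833
pos [0.5908 0.2402 0.0743] rot [-3.141e+00 -3.000e-03 -2.570e-01] q6 2.095 F [ 2.9 -4.4  4. ] Tq [-0.77 -0.27  0.04] open 0.0432 t 20.6333
pos [0.5908 0.2402 0.0743] rot [-3.141e+00 -3.000e-03 -2.280e-01] q6 2.066 F [ 3.  -5.5  4.8] Tq [-0.78 -0.31  0.06] open 0.0433 t 20.8833
```

The torque dropped at once, so the pads slipped before and the cap bottoms near yaw -0.42. I'll confirm by re-seating in fine steps with the firmer grip.

```bash
python3 -m jog '[[[-1,0,0,0,0.07],[-1,0,0,0,0.13],[-1,0,0,0,0.13]]]' >/dev/null; for i in 1 2 3 4 5 6; do python3 -m jog '[[[-1,0,0,0,0.02],[-1,0,0,0,0.02],[-1,0,0,0,0.02]]]' >/dev/null;python3 -c "
from h import *
delta(.589,.24,.077,0)" | head -1; done
```

```text
pos [0.5907 0.24   0.0742] rot [-3.141e+00 -2.000e-03 -3.780e-01] q6 2.216 F [ 2.4 -5.6  4.3] Tq [-0.87 -0.35 -0.08] open 0.0434 t 21.3833
pos [0.5907 0.24   0.0742] rot [-3.141e+00 -2.000e-03 -3.980e-01] q6 2.236 F [ 3.2 -5.3  3.4] Tq [-0.87 -0.33  0.02] open 0.0439 t 21.6333
pos [0.5907 0.2399 0.0741] rot [-3.141e+00 -2.000e-03 -4.180e-01] q6 2.256 F [ 1.7 -5.2  4.1] Tq [-0.86 -0.39 -0.09] open 0.0434 t 21.8833
pos [0.5907 0.2399 0.0741] rot [-3.142e+00 -2.000e-03 -4.370e-01] q6 2.275 F [ 2.4 -6.4  2.7] Tq [-0.91 -0.35  0.43] open 0.0435 t 22.1333
pos [0.5907 0.2399 0.0741] rot [ 3.141e+00 -3.000e-03 -4.550e-01] q6 2.294 F [ 2.3 -6.   4.8] Tq [-0.93 -0.33  1.05] open 0.043 t 22.3833
pos [0.5903 0.24   0.0741] rot [ 3.141e+00 -2.000e-03 -4.770e-01] q6 2.315 F [ 0.7 -5.4  4.5] Tq [-0.91 -0.14  0.4 ] open 0.0433 t 22.6333
```

Bottom confirmed: with the grip slip, the unloaded bottom reference is yaw ≈ -0.462. Backing off π/2 means a target yaw of 1.109, while rising 2 mm.

```bash
for i in 1 2; do python3 -m jog '[[[-1,0,0,-0.0002,-0.12],[-1,0,0,-0.0003,-0.24],[-1,0,0,-0.0005,-0.36],[-1,0,0,-0.0006,-0.48],[-1,0,0,-0.0008,-0.6]]]' >/dev/null; done; python3 -m jog '[[[-1,0,0,-0.0002,-0.12],[-1,0,0,-0.0003,-0.24],[-1,0,0,-0.0004,-0.36],[-1,0,0,-0.0005,-0.386],[-1,0,0,-0.0005,-0.386]]]' >/dev/null
python3 - <<'E'
from h import *
delta(.5903,.24,.0761,1.109)
im=robot.read_camera("top")[150:260,170:375,::-1];a=cv2.resize(im,(740,397),interpolation=cv2.INTER_CUBIC)
o=np.zeros((600,740,3),np.uint8);o[:397]=a
o[400:,:266]=cv2.resize(robot.read_camera("wrist")[:,:,::-1],(266,200));o[400:,270:536]=cv2.resize(robot.read_camera("scene")[:,:,::-1],(266,200));cv2.imwrite("pics/end.png",o)
E
```

```text
pos [0.5898 0.2416 0.0761] rot [ 3.141e+00 -2.000e-03  1.109e+00] q6 0.729 F [0.1 1.  4.3] Tq [ 0.16 -0.01  0.08] open 0.0436 t 23.8833
delta [-0.0012  0.0011  0.    ] turn -0.0003
```

View pics/end.png

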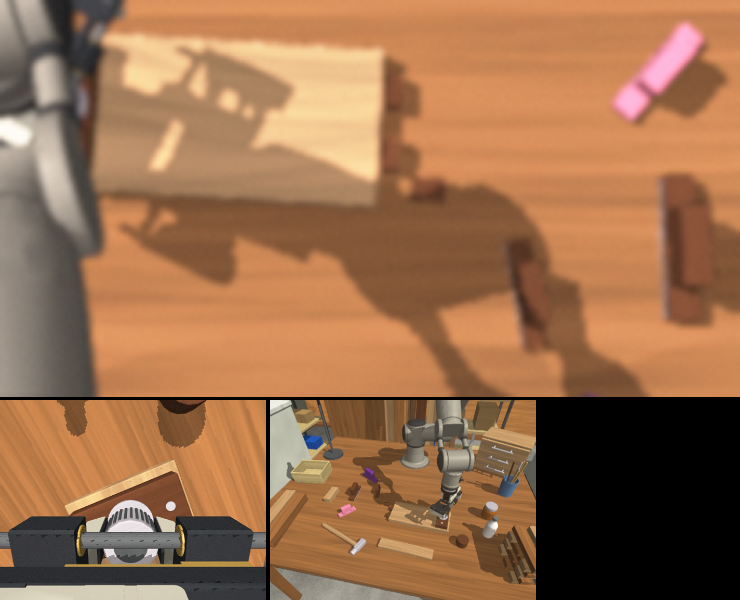

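The bed is clear, the scraper is standing at (690,250), everything else is undisturbed, and the cap is gripped a quarter turn off the stop. Handing in.

```bash
python3 -c "
from cell import robot
print(robot.hand_in())"
```

```text
the job is handed in; nothing more can be done
None
```

I handed the job in at about 24 s: the three chips are off the bed, the scraper stands upright on the bench, and the cap was bottomed out, backed off a quarter turn (good to a few hundredths of a radian, since the pads slipped a little at the stop) and is still gripped.

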